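# Change the mortise gauge

### The job

The narrow gauge is standing in the mortise of the table leg, but the mortise is meant for the wide one. First lift the narrow gauge out and put it back in the empty slot of the gauge rack, then draw the widest gauge up out of the rack and lower its blade into the mortise until its shoulder sits fully home on the leg. Do not drop the gauges, and leave the third gauge and the other things on the bench where they are.

Things in the scene. Friction and masses are not known exactly. Their poses are not given: they have to be found in the camera images.
- leg: White-painted square table leg lying on the bench, fixed: 360 long (own x), 70 wide (own y), 70 high; origin at the centre of its underside. One mortise in the upper face. An F-clamp grips it at x = -125 of its own frame, standing to 156 above the bench (spans x -138 to -112, y -13 to 52).
- mortise (a point): Centre of the mouth of the mortise, in the leg's upper face 70 above the bench, at x = +45 of the leg's frame. The mortise is a straight vertical slot 70 long (leg's x) by 13 wide (leg's y), 50 deep, its rim chamfered 1.5.
- rack: Pale plywood gauge rack, fixed: 115 (own x) by 200 (own y) by 55 high; origin at the centre of its underside. Three equal vertical slots in its top at y = -64, 0 and +64, each 70 long (rack's x) by 13 wide (rack's y), 48 deep, rim chamfered 1.5. Wide and middle gauge stand in two of them, any order; one is empty.
- free_slot: Centre of the mouth of the rack's empty slot, level with the rack's top (55 above the bench); axes as the rack's. A grey felt strip lies on this slot's floor.
- wide_gauge: Widest gauge, in the rack: upright T-shaped gauge, 200 g. Aluminium blade 66 wide, 10 thick, 45 long points down; over it a wooden stock 100 wide, 22 thick, 18 high, its underside the shoulder; on that a wooden head as wide as the blade, 16 thick, 60 high (18 to 78 above origin), gripped across its thickness. Origin: centre of the stock's underside; x width, y thickness, z up. 
- mid_gauge: Middle gauge, in the rack: upright T-shaped gauge, 170 g. Aluminium blade 50 wide, 10 thick, 45 long points down; over it a wooden stock 100 wide, 22 thick, 18 high, its underside the shoulder; on that a wooden head as wide as the blade, 16 thick, 60 high (18 to 78 above origin), gripped across its thickness. Origin: centre of the stock's underside; x width, y thickness, z up. 
- narrow_gauge: Narrowest gauge, in the mortise: upright T-shaped gauge, 140 g. Aluminium blade 34 wide, 10 thick, 45 long points down; over it a wooden stock 100 wide, 22 thick, 18 high, its underside the shoulder; on that a wooden head as wide as the blade, 16 thick, 60 high (18 to 78 above origin), gripped across its thickness. Origin: centre of the stock's underside; x width, y thickness, z up. 
- glue: Bystander: white glue bottle with red cap, 62 diameter, 155 high, upright on the bench between leg and rack; origin at the centre of its underside. Loose.
- tape: Bystander: black and yellow tape measure, 66 x 40 x 60 high, beyond the work; origin at the centre of its underside. Loose.
- screwdriver: Bystander: screwdriver 200 long lying on the bench at the far left (+y). Loose.
- brush: Bystander: brush 200 long lying on the bench at the far right (-y). Loose.
Not all that is in view belongs to the job. What is shaped like the narrow_gauge but yellow is not meant.

How it is judged (in metres and radians):
On the way, in this order (a step that is already met when the one before it is completed fails the run):
1. the narrow gauge is back in the rack's empty slot, shoulder down on the rack (z of narrow_gauge in the frame of rack between 0.052 and 0.058 m and horizontal distance between narrow_gauge and free_slot below 0.021 m and angle between narrow_gauge's own z axis and vertical below 0.05 rad), for 0.2 s.
2. the wide gauge's blade is in the mortise, shoulder down on the leg (z of wide_gauge in the frame of leg between 0.0675 and 0.0725 m and horizontal distance between wide_gauge and mortise below 0.005 m and angle between wide_gauge's own z axis and vertical below 0.05 rad), for 0.2 s.
At the end, for the whole second after the job is handed in: Narrow gauge upright in the slot that was empty (within 21 mm of its centre, shoulder within 3 mm of the rack's top); wide gauge upright in the mortise (within 5 mm of its centre, shoulder within 2.5 mm of the leg's face; tilts under 0.05 rad); both at rest; middle gauge within 10 mm of its start (all of step 1 and all of step 2 and distance of mid_gauge from where it was at the start of the episode below 0.01 m and linear speed of each of narrow_gauge, wide_gauge below 0.02 m/s); the robot touches nothing.
It fails at once if a gauge is dropped (moves faster than 0.5 m/s while the fingers do not hold it) ((contact force between the fingers and narrow_gauge below 0.05 N and linear speed of narrow_gauge above 0.5 m/s) or (contact force between the fingers and wide_gauge below 0.05 N and linear speed of wide_gauge above 0.5 m/s)).
It fails at once if the middle gauge is shifted more than 10 mm (distance of mid_gauge from where it was at the start of the episode above 0.01 m).
It fails at once if a bystander (glue, tape measure, screwdriver, brush) is shifted more than 20 mm (distance of any of glue, tape, screwdriver, brush from where it was at the start of the episode above 0.02 m).
It also fails if it takes over 64 s, if anything falls off the work surface, if the arm or the gripper's body presses on something with over 40 N, if the wrist force passes 120 N, or if a joint passes its speed limit or range.

### The arm

A 6-joint arm with a two-finger parallel gripper is mounted at the origin on the work surface. World frame = base frame: x ahead of the robot, y to its left, z up, the work surface at z = 0. Lengths are in mm, angles in rad, forces in N, time in s.
With the tool pointing down it reaches from about 250 to 775 mm from the base axis. Payload 8.9 kg.
Tool frame: the origin (TCP) lies at the centre of the arm's flange, where the gripper is bolted on; the fingertips stand 173 mm ahead of it and the grasp point (between the pads) lies 155 mm ahead of it; z points along the fingers, y is the line along which they close (so a half turn about z gives the same grasp; the last joint's range is limited). The gripper opens to 85 mm and grips with 20 to 120 N. Pads are 22 mm wide; open, the fingers measure 114 mm over their backs; the gripper's body (76 mm by 85 mm) begins 54 mm behind the grasp point. The pads swing forward as they close: fully open they stand 13 mm farther back than shut.
Start: joints at [-1.414, 0.291, -0.153, 1.127, 0, 1.431], TCP at [153.042, -502.198, 404.705] pointing down, gripper open.
Joint ranges: [-2.52, 2.52], [-0.91, 1.74], [-1.3, 1.37], [-1.96, 2.02], [-1.52, 1.47], [-3.14, 3.14]. Speed limits (rad/s): [2.22, 2.22, 2.79, 3.14, 3.14, 3.14].

### API

Orientations are given as a unit quaternion [x, y, z, w].
In Python, from station import read_state, grab_frame, sign_off gives the robot as it stands. The module is installed in compiled form; this text tells all that it offers.
- The arm moves only by the shell command python3 -m creep 'ROWS' [FORCE]. ROWS is JSON, a list of rows, each a list of 3 entries, a list of its own where there are three numbers: the shift along the tool's x, y, z in cm, then the turn, a rotation vector about the tool's x, y, z in rad, then the opening, from 0 (shut) to 1 (fully open). A call has 1 to 10 rows; each row is the pose to reach, as a shift and turn from the pose commanded when the call began, along the tool's axes at that moment; what a row does not reach only later rows make up. A row lasts 1/8 s, in which the tool goes at most 62.5 mm and 10.7 degrees, less where a joint would pass 70% of its speed; a pose out of reach is approached as far as the arm can. A call with a gripper value outside its range is refused whole. The fingers move at their own pace and stop on an object; FORCE is the grip in N (left out, the last holds). Time passes only in rows, so rows that repeat a pose let the fingers close. It gives the time, the measured TCP pose, the force, the opening and the grip force at its end, in the units of the state.
- read_state(): the state, without advancing time (a new reading comes with each control period).
- grab_frame(name): name is "scene" or "top" or "wrist"; returns a dict with "pixels" (384x512x3 uint8, red, green, blue), "fx", "fy", "cx", "cy" (pixels), "pose" (4x4, takes a point from camera to world coordinates); the wrist camera has in their place "T_tool_cam" (4x4, takes a point from camera to tool coordinates, whose origin is the TCP and whose axes are the flange's). Camera axes: x right, y down, z forward; pixel columns grow to the right and rows downward; lengths in mm; the calibration is good to about 2 mm. The wrist camera is an equidistant fisheye: a pixel r from the principal point sees the ray r / f radians off the axis. A picture is of the moment at which its call begins: read the wrist's pose just before it. There is no depth.
- sign_off(): hands the job in; it is judged then, once.
The state is a dict: "clock": time; "joint_positions": joint angles; "joint_vel": joint speeds; "joint_torque": joint torques, N m; "ee_pos": TCP position; "orientation": TCP orientation; "wrist_force": force on the tool from outside, world axes, zero at the start; "torque": the same for the moment, N m; "width": finger opening in mm; "grasp_force": force on a finger pad.
Only numpy, scipy, OpenCV 4.12 (cv2) and the standard library are available. Lean on these libraries where they do the work, as an engineer would, in place of code of your own. Each camera call takes 0.05 s, during which the arm holds its last target. There are 200 camera calls.

## Working session

There is one attempt and no reset: what is moved stays moved. The work goes in short steps, Python scripts to look and compute and a shell command to move; the robot and the scene stay as the last step left them, time stands still between calls to the robot, and variables do not carry over. Pictures are saved under pics/ and viewed, at most 10 in all, crops included, and the job is handed in when it is done.

```bash
mkdir -p pics; python3 - <<'E'
from station import *
import cv2,numpy as np
s=read_state();print(s)
a=[]
for n in("scene","top"):
    f=grab_frame(n);np.save(f"pics/{n}.npy",f["pixels"]);cv2.imwrite(f"pics/{n}.png",cv2.resize(f["pixels"][:,:,::-1],(800,600)))
    print(n,f["fx"],f["fy"],f["cx"],f["cy"],np.round(f["pose"],4).tolist())
E
```

```text
{'clock': 0.0, 'joint_positions': array([-1.41431118e+00,  2.91286286e-01, -1.54104543e-01,  1.12666466e+00,
        2.11536862e-05,  1.43148778e+00]), 'joint_vel': array([ 0.00111172, -0.00219212, -0.00027033,  0.00081821,  0.00050588,
       -0.00093202]), 'joint_torque': array([-8.42673162e-04, -5.37136352e+01,  3.31375802e+01,  1.58265891e-02,
       -1.49693506e-04,  2.42953109e-05]), 'ee_pos': array([ 153.00877365, -502.00429623,  404.1371563 ]), 'orientation': array([ 9.89082988e-01,  1.47358228e-01,  5.16948647e-06, -6.29648549e-04]), 'wrist_force': array([ 0.10470897, -0.44899322, -0.88872031]), 'torque': array([-0.01704101,  0.00633724,  0.03415667]), 'grasp_force': 0.0, 'width': 85.36189537061288}
scene 470.44710215722375 470.44710215722375 254.95737838167426 189.29280269139923 [[-0.2908, 0.6192, -0.7295, 1613.6466], [0.9566, 0.1732, -0.2343, 309.4712], [-0.0188, -0.7659, -0.6426, 989.4211], [0.0, 0.0, 0.0, 1.0]]
top 359.0650214181246 359.0650214181246 246.84078557556944 193.26304416215007 [[-0.0281, -0.9958, 0.0868, 496.5187], [-0.9996, 0.0275, -0.0084, -0.9573], [0.006, -0.087, -0.9962, 1149.2621], [0.0, 0.0, 0.0, 1.0]]
```

View pics/top.png

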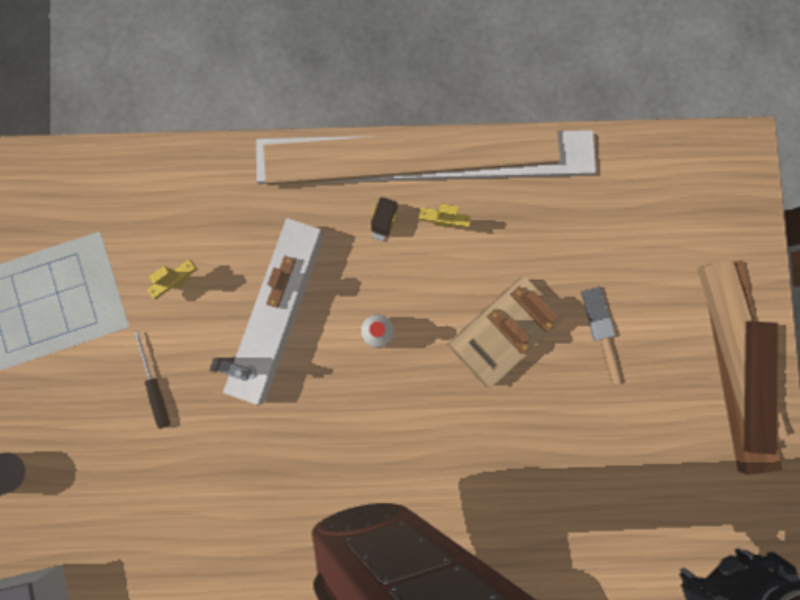

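View pics/scene.png

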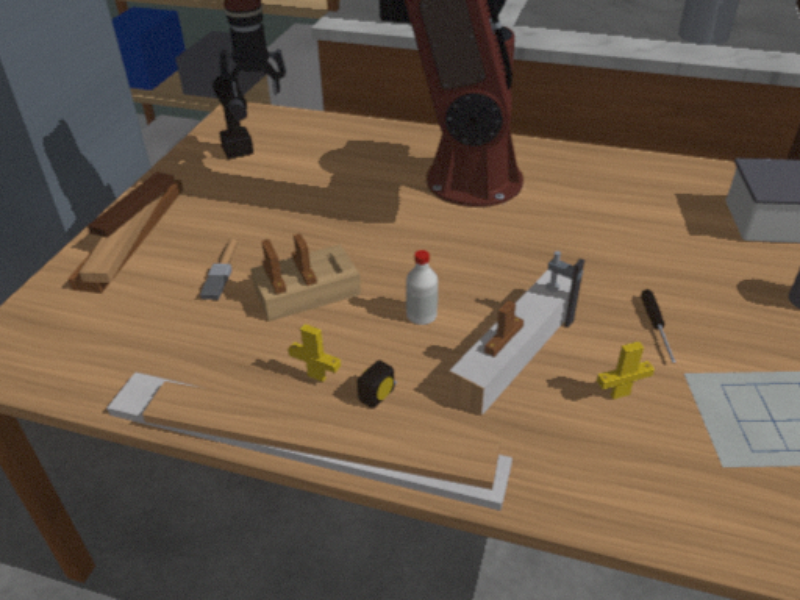

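The top view (800x600) shows the leg at about (272,312) with the brown gauge at (282,282). The rack is at (515,330), with its empty slot at (482,353) and gauges at (510,330) and (533,308). The yellow look-alikes at (172,278) and (445,215) are not meant, because the narrow gauge is brown and stands in the leg's mortise. Next is an enlarged crop to confirm that and to tell the wide gauge from the middle one.

```bash
cat > h.py <<'E'
import numpy as np,cv2
from station import *
from scipy.spatial.transform import Rotation as R
def ray(f,u,v):
    P=f["pose"];d=P[:3,:3]@np.array([(u-f["cx"])/f["fx"],(v-f["cy"])/f["fy"],1]);return P[:3,3],d
def onz(f,u,v,z):
    o,d=ray(f,u,v);return o+d*(z-o[2])/d[2]
E
python3 - <<'E'
from h import *
t=np.load("pics/top.npy");s=np.load("pics/scene.npy")
def c(im,x,y,w,h): return cv2.resize(im[y:y+h,x:x+w,::-1],(400,300),interpolation=cv2.INTER_CUBIC)
m=np.vstack([np.hstack([c(t,130,135,120,90+0),c(t,280,170,100,75)]),np.hstack([c(s,280,160,112,84),c(s,155,140,80,60)])])
cv2.imwrite("pics/m1.png",m)
E
```

```text
(no output)
```

View pics/m1.png

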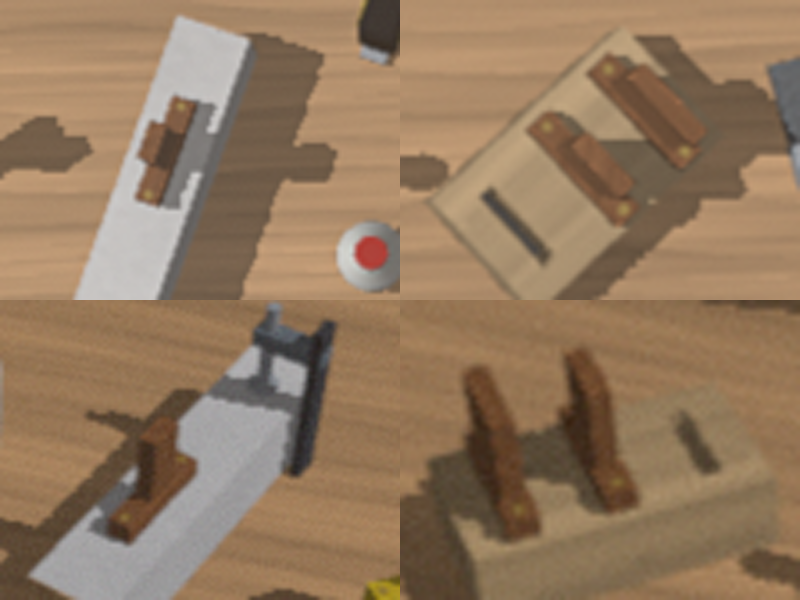

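Confirmed in the crop: the brown narrow gauge is in the leg. The far-end rack gauge has the longer head (66 mm), so it is the wide one, and the middle slot holds the middle gauge. The empty slot is at the near-left end, and the brass pins on the stocks make good measuring points.

```bash
python3 - <<'E'
from h import *
t=np.load("pics/top.npy");f=grab_frame("top");f2=grab_frame("scene")
def pin(x0,y0,k,x,y,z):
    return onz(f,x0+x/k-.35,y0+y/k-.35,z)
def rep(n,a,b):
    c=(a+b)/2;d=a-b;print(n,c.round(1),"len",round(np.hypot(*d[:2]),1),"ang",round(np.degrees(np.arctan2(d[1],d[0])),2));return c
L=(130,135,10/3);K=(280,170,4)
rep("nar",pin(*L,181,107,88),pin(*L,150,190,88))
w=rep("wide",pin(*K,209,70,73),pin(*K,285,152,73))
m=rep("mid",pin(*K,148,127,73),pin(*K,223,209,73))
rep("slot",pin(*K,85,192,55),pin(*K,146,260,55)); print("pred slot",2*m-w,np.linalg.norm((m-w)[:2]))
rep("legend",pin(*L,178,17,70),pin(*L,252,40,70))
# brass pins via colour: hsv centroid refine
hsv=cv2.cvtColor(t,cv2.COLOR_RGB2HSV)
for c in[(184.3,167.1),(175,192),(332.25,187.5),(351.25,208),(317,201.75),(335.75,222.25)]:
    x,y=map(round,c);p=t[y-3:y+4,x-3:x+4].astype(float);g=np.clip(p[:,:,1]-70,0,None)*(p[:,:,1]>85)
    yy,xx=np.mgrid[-3:4,-3:4];print(c,(x+(g*xx).sum()/g.sum()).round(2),(y+(g*yy).sum()/g.sum()).round(2),p[3,3])
E
```

```text
nar [636.7 189.6  88. ] len 79.1 ang -21.1
wide [ 570.1 -294.2   73. ] len 83.4 ang 40.48
mid [ 528.5 -245.9   73. ] len 82.5 ang 40.3
slot [ 486.5 -194.7   55. ] len 68.7 ang 39.96
pred slot [ 486.98947021 -197.5131906    73.        ] 63.75271353820027
legend [748.3 146.4  70. ] len 71.2 ang 70.99
(184.3, 167.1) 183.86 166.12 [158. 132.  82.]
(175, 192) 174.3 192.04 [141. 111.  76.]
(332.25, 187.5) 331.36 187.19 [141. 112.  72.]
(351.25, 208) 351.04 208.35 [156. 130.  78.]
(317, 201.75) 316.69 201.7 [146. 116.  74.]
(335.75, 222.25) 335.82 222.19 [159. 134.  80.]
```

```bash
cat >> h.py <<'E'
def go(x,y,z,ang):
    "grasp point target (mm), tool x heading (deg) -> shift cm, turn"
    s=read_state();Rt=R.from_quat(s["orientation"]);tx=Rt.as_matrix()[:,0]
    a=np.degrees(np.arctan2(tx[1],tx[0]))
    T=np.array([x,y,z+155]);sh=Rt.inv().apply(T-s["ee_pos"])/10
    D=R.from_euler('z',ang,degrees=True)*R.from_rotvec([np.pi,0,0])
    r=(Rt.inv()*D).as_rotvec()
    print("t",round(s["clock"],2),"ee",s["ee_pos"].round(1),"ang",a.round(2),"shift",sh.round(3),"turn",r.round(4),"F",s["wrist_force"].round(1),"w",round(s["width"],1),"g",round(s["grasp_force"],1))
E
python3 - <<'E'
from h import *
f=grab_frame("top")
P=[(183.86,166.12,88),(174.3,192.04,88),(331.36,187.19,73),(351.04,208.35,73),(316.69,201.7,73),(335.82,222.19,73)]
for i in(0,2,4):
    a,b=onz(f,*P[i]),onz(f,*P[i+1]);d=a-b;print(((a+b)/2).round(1),np.hypot(*d[:2]).round(1),np.degrees(np.arctan2(d[1],d[0])).round(1))
go(636.7,189.6,260,159)
E
```

```text
[637.  190.3  88. ] 82.3 -20.9
[ 569.  -293.6   73. ] 86.2 40.6
[ 527.6 -246.5   73. ] 83.3 40.9
t 0.25 ee [ 153.  -502.1  404.5] ang 16.95 shift [ 66.428 -52.069  -1.019] turn [-1.0000e-04 -7.0000e-04 -2.4793e+00] F [-0.1  0.3 -0.8] w 85.2 g 0.0
```

```bash
python3 -m creep '[[[66.4,-52.1,-1],[0,0,-2.48],0.5],[[66.4,-52.1,-1],[0,0,-2.48],0.5],[[66.4,-52.1,-1],[0,0,-2.48],0.5],[[66.4,-52.1,-1],[0,0,-2.48],0.5],[[66.4,-52.1,-1],[0,0,-2.48],0.5],[[66.4,-52.1,-1],[0,0,-2.48],0.5],[[66.4,-52.1,-1],[0,0,-2.48],0.5],[[66.4,-52.1,-1],[0,0,-2.48],0.5],[[66.4,-52.1,-1],[0,0,-2.48],0.5],[[66.4,-52.1,-1],[0,0,-2.48],0.5]]' 30
python3 - <<'E'
from h import *
go(637,190,255,159)
E
```

```text
clock: 1.5
ee_pos: [511.8, 12.2, 412.2]
orientation: [0.464, 0.886, 0.0, 0.0]
wrist_force: [1.0, -0.5, 0.1]
width: 42.8
grasp_force: 0.0
t 1.5 ee [511.8  12.2 412.2] ang 124.74 shift [ 7.476 20.421  0.226] turn [ 1.000e-04  6.000e-04 -5.979e-01] F [ 1.  -0.5  0.1] w 42.8 g 0.0
```

```bash
python3 -m creep '[[[7.5,20.4,0.2],[0,0,-0.6],0.5],[[7.5,20.4,0.2],[0,0,-0.6],0.5],[[7.5,20.4,0.2],[0,0,-0.6],0.5],[[7.5,20.4,0.2],[0,0,-0.6],0.5],[[7.5,20.4,0.2],[0,0,-0.6],0.5],[[7.5,20.4,0.2],[0,0,-0.6],0.5]]'
python3 - <<'E'
from h import *
s=read_state();f=grab_frame("wrist")
np.savez("pics/w1.npz",px=f["pixels"],T=f["T_tool_cam"],k=[f["fx"],f["fy"],f["cx"],f["cy"]],p=s["ee_pos"],q=s["orientation"])
print(f["fx"],f["cx"],f["cy"],np.round(f["T_tool_cam"],3).tolist())
cv2.imwrite("pics/w1.png",cv2.resize(f["pixels"][:,:,::-1],(800,600)))
go(637,190,255,159)
E
```

```text
clock: 2.25
ee_pos: [636.6, 186.7, 409.8]
orientation: [0.185, 0.983, -0.0, -0.0]
wrist_force: [-0.6, -0.1, 0.7]
width: 43.1
grasp_force: 0.0
297.3186396354542 258.0933754326135 190.96989740333504 [[0.0, -0.956, -0.293, 74.302], [1.0, 0.0, 0.0, -0.681], [-0.0, -0.293, 0.956, 30.392], [0.0, 0.0, 0.0, 1.0]]
t 2.3 ee [636.5 186.4 410.2] ang 158.68 shift [0.086 0.355 0.016] turn [-0.0005 -0.0003 -0.0055] F [ 0.8 -0.7  0.3] w 42.5 g 0.0
```

View pics/w1.png

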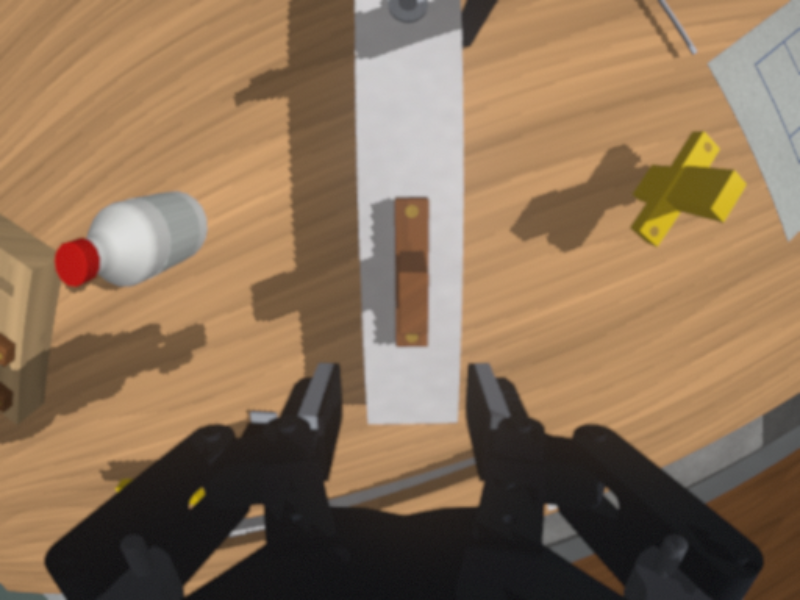

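The wrist view shows the narrow gauge's pins at (412,211) and (411,338). The leg's top edges run from (355,100) to (368,423) on the left and (463,100) to (459,423) on the right, and its far end is at row 423.

```bash
cat >> h.py <<'E'
def wpt(d,u,v,z):
    "u,v in 800x600 view"
    fx,fy,cx,cy=d["k"];u,v=(u+.5)*.64-.5,(v+.5)*.64-.5
    x,y=(u-cx),(v-cy);r=np.hypot(x,y);th=r/fx
    c=np.array([np.sin(th)*x/max(r,1e-9),np.sin(th)*y/max(r,1e-9),np.cos(th)])
    Rt=R.from_quat(d["q"]).as_matrix();T=d["T"];o=d["p"]+Rt@T[:3,3];w=Rt@T[:3,:3]@c
    return o+w*(z-o[2])/w[2]
def pair(n,a,b):
    d=a-b;print(n,((a+b)/2).round(1),"len",np.hypot(*d[:2]).round(1),"ang",np.degrees(np.arctan2(d[1],d[0])).round(2))
E
python3 - <<'E'
from h import *
d=np.load("pics/w1.npz");px=cv2.resize(d["px"],(800,600))
g=px.min(2).astype(float)
E=[];
for v in(120,150,180,360,390):
    r=g[v];b=r>125
    c=np.arange(340,480)[b[340:480]];l,h=c.min()-.5,c.max()+.5
    E.append((v,wpt(d,l,v,70),wpt(d,h,v,70)));print(v,l,h,np.linalg.norm(E[-1][1]-E[-1][2]).round(1))
for k in(1,2):pair("edge%d"%k,E[0][k],E[-1][k])
pair("pins",wpt(d,411,338,88),wpt(d,412,211,88))
pair("legend",wpt(d,368,423.5,70),wpt(d,459,423.5,70))
E
```

```text
120 355.5 464.5 71.4
150 355.5 464.5 71.7
180 356.5 464.5 71.6
360 363.5 460.5 71.1
390 364.5 459.5 71.7
edge1 [620.6 159.4  70. ] len 194.3 ang 159.32
edge2 [646.5 226.1  70. ] len 194.7 ang 159.39
pins [638.  190.8  88. ] len 85.3 ang -21.46
legend [753.  148.9  70. ] len 71.2 ang -111.52
```

```bash
python3 - <<'E'
from h import *
go(637.5,190.5,122,158.9)
E
```

```text
t 2.3 ee [636.5 186.4 410.2] ang 158.68 shift [ 0.054  0.426 13.316] turn [-0.0005 -0.0003 -0.0038] F [ 0.8 -0.7  0.3] w 42.5 g 0.0
```

```bash
python3 -m creep '[[[0.05,0.43,4],[0,0,-0.004],0.5],[[0.05,0.43,8],[0,0,-0.004],0.5],[[0.05,0.43,8],[0,0,-0.004],0.5],[[0.05,0.43,8],[0,0,-0.004],0.5],[[0.05,0.43,8],[0,0,-0.004],0.5]]'
python3 - <<'E'
from h import *
go(637.5,190.5,122,158.9)
E
```

```text
clock: 2.92
ee_pos: [638.6, 191.2, 332.4]
orientation: [0.183, 0.983, 0.001, 0.002]
wrist_force: [-0.6, -0.2, 0.9]
width: 42.6
grasp_force: 0.0
t 2.92 ee [638.6 191.2 332.4] ang 158.96 shift [ 0.092 -0.118  5.536] turn [0.0017 0.0027 0.001 ] F [-0.6 -0.2  0.9] w 42.6 g 0.0
```

```bash
python3 -m creep '[[[0.08,-0.08,3],[0,0,0],0.5],[[0.08,-0.08,5.5],[0,0,0],0.5],[[0.08,-0.08,5.5],[0,0,0],0.5],[[0.08,-0.08,5.5],[0,0,0],0.1],[[0.08,-0.08,5.5],[0,0,0],0.05],[[0.08,-0.08,5.5],[0,0,0],0.05],[[0.08,-0.08,5.5],[0,0,0],0.05],[[0.08,-0.08,5.5],[0,0,0],0.05]]' 40
python3 - <<'E'
from h import *
go(637.5,190.5,122,158.9)
E
```

```text
clock: 3.92
ee_pos: [637.7, 191.2, 277.0]
orientation: [0.182, 0.983, 0.001, 0.001]
wrist_force: [-0.2, 0.3, 6.6]
width: 15.6
grasp_force: 40.4
t 3.92 ee [637.7 191.2 277. ] ang 158.99 shift [-0.008 -0.07   0.002] turn [0.0018 0.0027 0.0016] F [-0.2  0.3  6.6] w 15.6 g 40.4
```

```bash
python3 -m creep '[[[0,0,-1],[0,0,0],0.05],[[0,0,-3],[0,0,0],0.05],[[0,0,-6],[0,0,0],0.05],[[0,0,-10],[0,0,0],0.05],[[0,0,-15],[0,0,0],0.05],[[0,0,-17],[0,0,0],0.05],[[0,0,-17],[0,0,0],0.05]]'
python3 - <<'E'
from h import *
s=read_state();f=grab_frame("wrist")
np.savez("pics/w2.npz",px=f["pixels"],T=f["T_tool_cam"],k=[f["fx"],f["fy"],f["cx"],f["cy"]],p=s["ee_pos"],q=s["orientation"])
cv2.imwrite("pics/w2.png",cv2.resize(f["pixels"][:,:,::-1],(800,600)))
t=grab_frame("top");np.save("pics/top2.npy",t["pixels"])
go(486,-197,275,220.5)
E
```

```text
clock: 4.8
ee_pos: [637.2, 191.0, 447.3]
orientation: [0.182, 0.983, 0.001, 0.002]
wrist_force: [0.4, 0.2, -2.2]
width: 15.7
grasp_force: 39.4
t 4.9 ee [636.8 190.9 444.3] ang 158.98 shift [  0.161 -41.617   1.454] turn [-0.     -0.0012 -1.0737] F [-0.  -0.8 -1.5] w 15.8 g 39.4
```

View pics/w2.png

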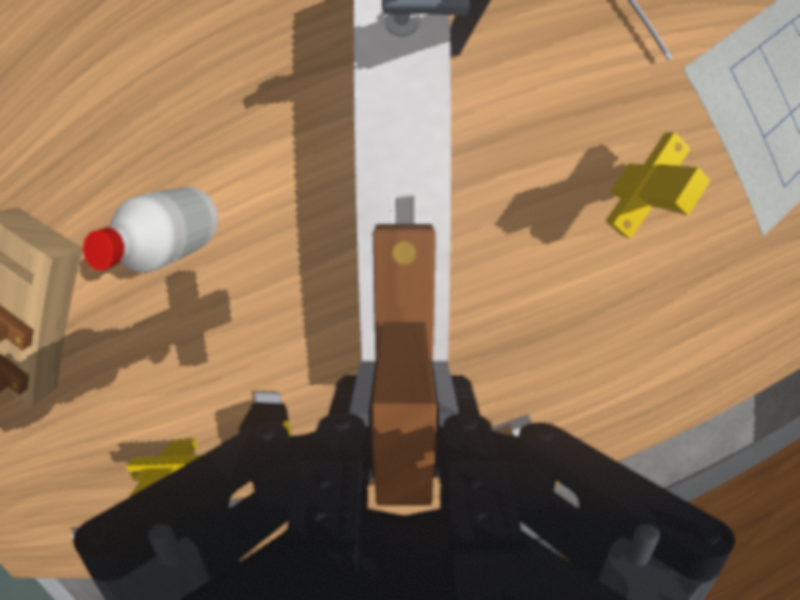

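The narrow gauge is held straight, and the emptied mortise's near end shows at (404,196). Next I go to a vantage from which the empty slot is visible.

```bash
python3 - <<'E'
from h import *
go(562,-132,285,220.5)
d=np.load("pics/w2.npz");print(wpt(d,404,196,70),wpt(d,404,196,70)+35*np.array([np.cos(.36),-np.sin(.36),0]))
E
```

```text
t 4.9 ee [636.8 190.9 444.3] ang 158.98 shift [ -4.601 -32.824   0.444] turn [-0.     -0.0012 -1.0737] F [-0.  -0.8 -1.5] w 15.8 g 39.4
[593.67099459 208.13270339  70.        ] [626.42738341 195.80310522  70.        ]
```

```bash
python3 -m creep '[[[-0.7,-5,0.3],[0,0,-0.17],0.05],[[-1.4,-10,0.3],[0,0,-0.34],0.05],[[-2.1,-15,0.3],[0,0,-0.51],0.05],[[-2.8,-20,0.3],[0,0,-0.68],0.05],[[-3.5,-25,0.3],[0,0,-0.85],0.05],[[-4.2,-30,0.3],[0,0,-1.02],0.05],[[-4.6,-32.8,0.3],[0,0,-1.074],0.05],[[-4.6,-32.8,0.3],[0,0,-1.074],0.05],[[-4.6,-32.8,0.3],[0,0,-1.074],0.05],[[-4.6,-32.8,0.3],[0,0,-1.074],0.05]]'
python3 - <<'E'
from h import *
s=read_state();f=grab_frame("wrist")
np.savez("pics/w3.npz",px=f["pixels"],T=f["T_tool_cam"],k=[f["fx"],f["fy"],f["cx"],f["cy"]],p=s["ee_pos"],q=s["orientation"])
cv2.imwrite("pics/w3.png",cv2.resize(f["pixels"][:,:,::-1],(800,600)))
t=grab_frame("top");np.save("pics/top3.npy",t["pixels"])
go(562,-132,285,220.5)
E
```

```text
clock: 6.15
ee_pos: [562.4, -130.7, 441.6]
orientation: [-0.347, 0.938, 0.0, -0.0]
wrist_force: [0.5, 0.1, -1.5]
width: 15.9
grasp_force: 39.8
t 6.25 ee [ 562.4 -130.9  441.9] ang -139.42 shift [ 0.109 -0.058  0.19 ] turn [ 0.0004 -0.0001  0.0013] F [ 0.6 -0.2 -1.3] w 15.6 g 39.8
```

View pics/w3.png

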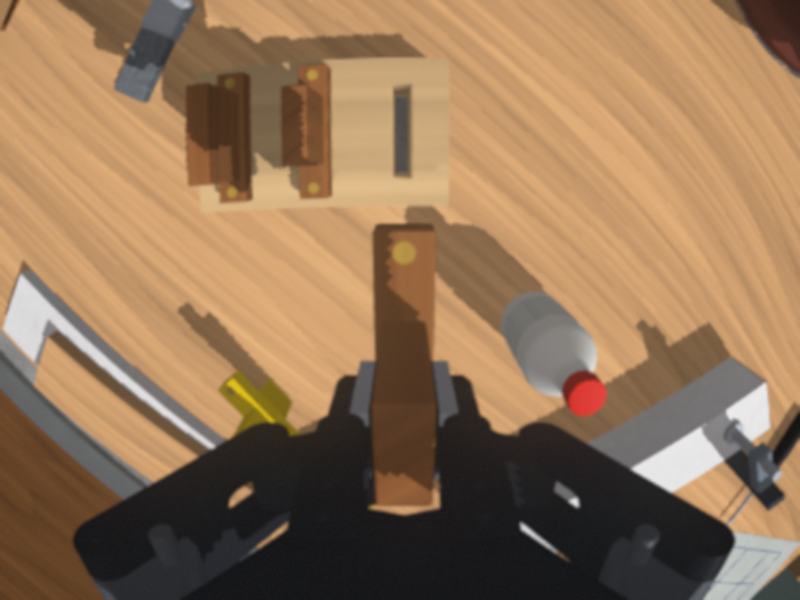

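This view shows the empty slot spanning columns 394-411 and rows 86-177. The mid pins are at (312,75) and (313,188), the wide pins at (230,83) and (232,192), and the rack's near edge runs from (448,58) to (448,206).

```bash
python3 - <<'E'
from h import *
d=np.load("pics/w3.npz");px=cv2.resize(d["px"],(800,600))
g=cv2.cvtColor(px,cv2.COLOR_RGB2GRAY);m=(g[70:195,375:430]<110).astype(np.uint8)
n,l,st,ce=cv2.connectedComponentsWithStats(m);i=1+st[1:,4].argmax();x,y,w,h,_=st[i];x+=375;y+=70;print(x,y,w,h)
c=x+w/2-.5
pair("slot",wpt(d,c,y,55),wpt(d,c,y+h,55))
for v in(100,130,160):
    r=np.where(m[v-70])[0];print(v,r.min()+375,r.max()+375,np.linalg.norm(wpt(d,r.min()+374.5,v,55)-wpt(d,r.max()+375.5,v,55)).round(1))
    
pair("mid",wpt(d,312,75,73),wpt(d,313,188,73));pair("wide",wpt(d,230,83,73),wpt(d,232,192,73))
pair("edge",wpt(d,448,58,55),wpt(d,448,206,55))
# pin front of held gauge, stock top z = 285-52+18
z=441.8-155-52+18
p=wpt(d,404,252,z);tx=R.from_quat(d["q"]).as_matrix();print("held pin in tool",tx.T@(p-d["p"]))
E
```

```text
395 87 15 88
slot [ 488.8 -195.6   55. ] len 68.0 ang -139.44
100 395 409 11.3
130 395 409 11.3
160 395 409 11.3
mid [ 531.  -245.1   73. ] len 84.1 ang -139.55
wide [ 572.5 -293.1   73. ] len 83.8 ang -139.65
edge [ 466.1 -169.1   55. ] len 115.3 ang -139.11
held pin in tool [ 43.49801222  -0.45325861 188.8597972 ]
```

```bash
python3 - <<'E'
from h import *
go(488.7,-196,175,220.5)
E
```

```text
t 6.25 ee [ 562.4 -130.9  441.9] ang -139.42 shift [ 9.838 -0.156 11.191] turn [ 0.0004 -0.0001  0.0013] F [ 0.6 -0.2 -1.3] w 15.6 g 39.8
```

```bash
python3 -m creep '[[[4,-0.1,1],[0,0,0],0.05],[[8,-0.15,3],[0,0,0],0.05],[[9.8,-0.15,6],[0,0,0],0.05],[[9.8,-0.15,9],[0,0,0],0.05],[[9.8,-0.15,11.1],[0,0,0],0.05],[[9.8,-0.15,11.1],[0,0,0],0.05],[[9.8,-0.15,11.1],[0,0,0],0.05],[[9.8,-0.15,11.1],[0,0,0],0.05]]'
python3 - <<'E'
from h import *
go(488.7,-196,107,220.5)
f=grab_frame("scene");s=f["pixels"][130:220,150:270,::-1]
f=grab_frame("top");t=f["pixels"][160:250,270:390,::-1]
cv2.imwrite("pics/m2.png",np.hstack([cv2.resize(a,(400,300),interpolation=cv2.INTER_CUBIC) for a in(s,t)]))
E
```

```text
clock: 7.25
ee_pos: [489.2, -196.6, 332.2]
orientation: [-0.346, 0.938, -0.001, 0.001]
wrist_force: [-0.3, -0.5, -2.5]
width: 15.8
grasp_force: 39.7
t 7.25 ee [ 489.2 -196.6  332.2] ang -139.46 shift [0.009 0.089 7.015] turn [-0.0017  0.0006  0.0006] F [-0.3 -0.5 -2.5] w 15.8 g 39.7
```

View pics/m2.png

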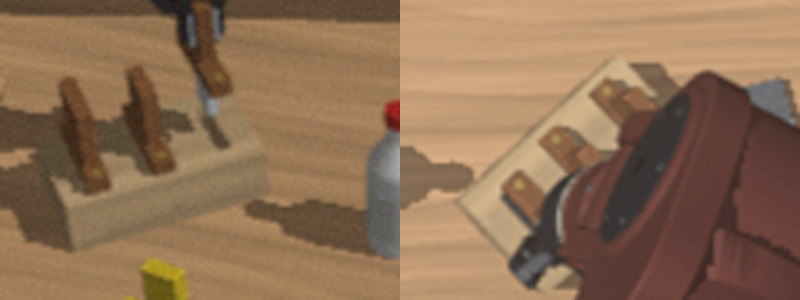

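The scene crop shows the blade tip directly over the slot at about (212,120). I lower it in steps and check the force.

```bash
python3 -m creep '[[[0,0.06,1.5],[0,0,0],0.05],[[0,0.06,2.2],[0,0,0],0.05],[[0,0.06,2.6],[0,0,0],0.05],[[0,0.06,3],[0,0,0],0.05],[[0,0.06,3.3],[0,0,0],0.05],[[0,0.06,3.5],[0,0,0],0.05],[[0,0.06,3.5],[0,0,0],0.05]]'
python3 - <<'E'
from h import *
go(488.7,-196,107,220.5)
E
```

```text
clock: 8.22
ee_pos: [488.4, -196.1, 296.1]
orientation: [-0.346, 0.938, 0.0, -0.0]
wrist_force: [-0.4, 0.2, -1.4]
width: 15.7
grasp_force: 39.8
t 8.22 ee [ 488.4 -196.1  296.1] ang -139.48 shift [-0.031 -0.017  3.407] turn [ 0.0001 -0.0001  0.0003] F [-0.4  0.2 -1.4] w 15.7 g 39.8
```

Entered with no contact force (blade about 11 mm in).

```bash
python3 -m creep '[[[0,0,0.7],[0,0,0],0.05],[[0,0,1.4],[0,0,0],0.05],[[0,0,2.1],[0,0,0],0.05],[[0,0,2.7],[0,0,0],0.05],[[0,0,3.0],[0,0,0],0.05],[[0,0,3.2],[0,0,0],0.05],[[0,0,3.4],[0,0,0],0.05],[[0,0,3.45],[0,0,0],0.05],[[0,0,3.45],[0,0,0],0.05]]'
```

```text
clock: 9.35
ee_pos: [488.4, -196.2, 262.0]
orientation: [-0.346, 0.938, -0.0, 0.0]
wrist_force: [-2.4, -1.4, 3.3]
width: 15.4
grasp_force: 40.6
```

```bash
python3 -m creep '[[[0,0,0.05],[0,0,0],0.05],[[0,0,0.05],[0,0,0],0.25],[[0,0,0.05],[0,0,0],0.4],[[0,0,0.05],[0,0,0],0.4],[[0,0,-3],[0,0,0],0.4],[[0,0,-8],[0,0,0],0.4],[[0,0,-14],[0,0,0],0.4],[[0,0,-15],[0,0,0],0.4],[[0,0,-15],[0,0,0],0.4]]'
python3 - <<'E'
from h import *
f=grab_frame("scene");s=f["pixels"][130:220,150:270,::-1];cv2.imwrite("pics/m3.png",cv2.resize(s,(480,360),interpolation=cv2.INTER_CUBIC))
go(562+83,-132-97,265,220.5)
E
```

```text
clock: 10.48
ee_pos: [488.5, -196.1, 411.7]
orientation: [-0.346, 0.938, -0.0, 0.0]
wrist_force: [-0.2, -0.2, 0.3]
width: 34.1
grasp_force: 0.0
t 10.53 ee [ 488.2 -195.9  410.6] ang -139.48 shift [ -9.772 -12.7    -0.955] turn [ 0.0011 -0.0003  0.0004] F [-1.  -0.3 -0.6] w 34.4 g 0.0
```

View pics/m3.png

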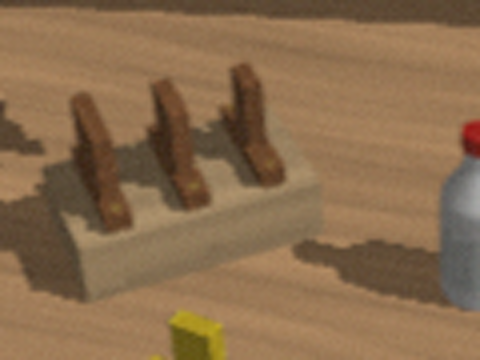

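Narrow gauge is seated, its stock flush at (265,170) in the crop. Now the wide one, at (572,-293) from both the wrist view and the slot spacing.

```bash
python3 - <<'E'
from h import *
go(572,-293.2,180,220.5)
E
```

```text
t 10.53 ee [ 488.2 -195.9  410.6] ang -139.48 shift [ -0.055 -12.846   7.548] turn [ 0.0011 -0.0003  0.0004] F [-1.  -0.3 -0.6] w 34.4 g 0.0
```

```bash
python3 -m creep '[[[0,-5,0],[0,0,0],0.4],[[-0.05,-10,2],[0,0,0],0.4],[[-0.05,-12.8,5],[0,0,0],0.4],[[-0.05,-12.8,7.5],[0,0,0],0.4],[[-0.05,-12.8,7.5],[0,0,0],0.4],[[-0.05,-12.8,7.5],[0,0,0],0.4]]'
python3 - <<'E'
from h import *
go(572,-293.2,107,220.5)
E
```

```text
clock: 11.28
ee_pos: [571.8, -292.8, 336.6]
orientation: [-0.346, 0.938, 0.0, -0.0]
wrist_force: [0.2, -0.5, 0.9]
width: 33.9
grasp_force: 0.0
t 11.28 ee [ 571.8 -292.8  336.6] ang -139.47 shift [ 0.009 -0.046  7.464] turn [ 0.0006 -0.0002  0.0005] F [ 0.2 -0.5  0.9] w 33.9 g 0.0
```

```bash
python3 -m creep '[[[0,-0.05,4],[0,0,0],0.4],[[0,-0.05,7.4],[0,0,0],0.4],[[0,-0.05,7.4],[0,0,0],0.4],[[0,-0.05,7.4],[0,0,0],0.2],[[0,-0.05,7.4],[0,0,0],0.05],[[0,-0.05,7.4],[0,0,0],0.05],[[0,-0.05,7.4],[0,0,0],0.05],[[0,-0.05,7.4],[0,0,0],0.05]]' 50
python3 -m creep '[[[0,0,-1],[0,0,0],0.05],[[0,0,-3],[0,0,0],0.05],[[0,0,-6],[0,0,0],0.05],[[0,0,-11],[0,0,0],0.05],[[0,0,-16],[0,0,0],0.05],[[0,0,-18],[0,0,0],0.05],[[0,0,-18],[0,0,0],0.05]]'
python3 - <<'E'
from h import *
go(545,150,290,159.2)
E
```

```text
clock: 12.28
ee_pos: [572.8, -293.7, 264.6]
orientation: [-0.346, 0.938, -0.001, 0.001]
wrist_force: [-0.5, 0.6, 7.7]
width: 15.5
grasp_force: 51.9
clock: 13.15
ee_pos: [572.5, -293.6, 444.9]
orientation: [-0.346, 0.938, -0.002, 0.001]
wrist_force: [0.1, -0.7, -2.3]
width: 15.4
grasp_force: 51.0
t 13.15 ee [ 572.5 -293.6  444.9] ang -139.48 shift [-26.731  35.502  -0.118] turn [-0.0028  0.0029  1.0702] F [ 0.1 -0.7 -2.3] w 15.4 g 51.0
```

```bash
python3 - <<'E'
from h import *
go(703,166,285,159.2)
E
```

```text
t 13.15 ee [ 572.5 -293.6  444.9] ang -139.48 shift [-39.781  26.455   0.428] turn [-0.0028  0.0029  1.0702] F [ 0.1 -0.7 -2.3] w 15.4 g 51.0
```

```bash
python3 -m creep '[[[-4.8,3.2,0.2],[0,0,0.13],0.05],[[-9.6,6.4,0.3],[0,0,0.26],0.05],[[-14.4,9.6,0.4],[0,0,0.39],0.05],[[-19.2,12.8,0.4],[0,0,0.52],0.05],[[-24,16,0.4],[0,0,0.65],0.05],[[-28.8,19.2,0.4],[0,0,0.78],0.05],[[-33.6,22.4,0.4],[0,0,0.91],0.05],[[-37.6,25,0.4],[0,0,1.02],0.05],[[-39.8,26.4,0.4],[0,0,1.07],0.05],[[-39.8,26.4,0.4],[0,0,1.07],0.05]]'
python3 -m creep '[[[0,0,0],[0,0,0],0.05],[[0,0,0],[0,0,0],0.05]]'
python3 - <<'E'
from h import *
s=read_state();f=grab_frame("wrist")
np.savez("pics/w4.npz",px=f["pixels"],T=f["T_tool_cam"],k=[f["fx"],f["fy"],f["cx"],f["cy"]],p=s["ee_pos"],q=s["orientation"])
cv2.imwrite("pics/w4.png",cv2.resize(f["pixels"][:,:,::-1],(800,600)))
t=grab_frame("top");np.save("pics/top4.npy",t["pixels"])
go(703,166,285,159.2)
E
```

```text
clock: 14.4
ee_pos: [703.2, 167.9, 436.3]
orientation: [0.179, 0.984, -0.0, -0.001]
wrist_force: [-0.3, -1.2, -1.6]
width: 15.6
grasp_force: 50.8
clock: 14.65
ee_pos: [703.2, 164.6, 438.5]
orientation: [0.181, 0.984, -0.0, -0.0]
wrist_force: [0.5, 0.1, -1.2]
width: 15.2
grasp_force: 50.8
t 14.75 ee [703.2 164.8 438.8] ang 159.16 shift [ 0.065  0.104 -0.12 ] turn [-0.      0.0001 -0.0007] F [ 0.6 -0.4 -1.5] w 15.6 g 50.8
```

View pics/w4.png

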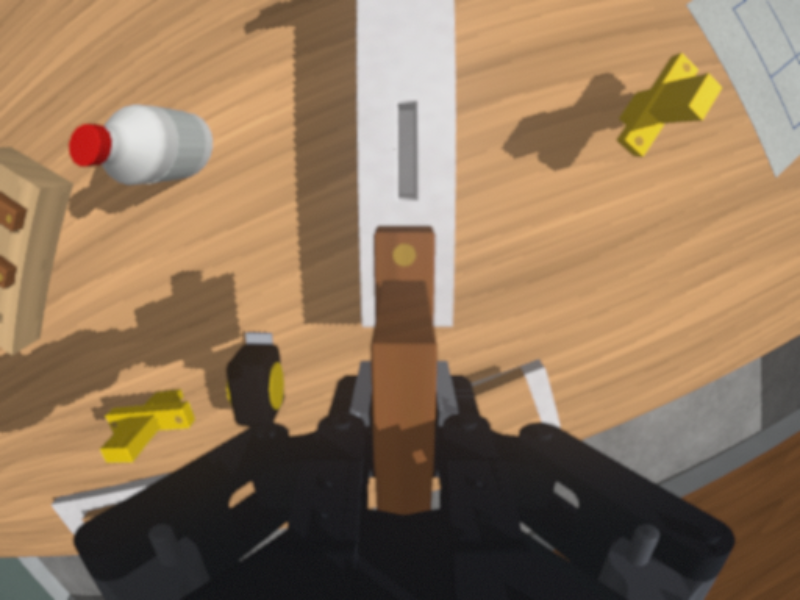

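The full mortise is visible at columns 399-417, rows 101-199. The held gauge's front pin is at (404,255).

```bash
python3 - <<'E'
from h import *
d=np.load("pics/w4.npz");px=cv2.resize(d["px"],(800,600))
g=cv2.cvtColor(px,cv2.COLOR_RGB2GRAY);
sub=g[85:212,380:435];thr=170;m=(sub<thr).astype(np.uint8)
n,l,st,ce=cv2.connectedComponentsWithStats(m);i=1+st[1:,4].argmax();x,y,w,h,_=st[i];print(x+380,y+85,w,h,"face",g[150,385],"slot",g[150,408])
lt=[];
for v in range(110,195,8):
    r=np.where(l[v-85]==i)[0];lt.append((v,r.min()+379.5,r.max()+380.5))
a=np.array(lt);pl=np.polyfit(a[:,0],a[:,1],1);pr=np.polyfit(a[:,0],a[:,2],1)
t,b=y+84.5,y+h+84.5
C=[wpt(d,np.polyval(pl,t),t,70),wpt(d,np.polyval(pr,t),t,70),wpt(d,np.polyval(pl,b),b,70),wpt(d,np.polyval(pr,b),b,70)]
A=(C[0]+C[1])/2;B=(C[2]+C[3])/2
pair("mortise",B,A);print("width",np.linalg.norm(C[0]-C[1]).round(1),np.linalg.norm(C[2]-C[3]).round(1))
# leg edges
for v in(60,130,200):
    r=np.where(px[v,340:470].min(1)>125)[0];L,H=r.min()+339.5,r.max()+340.5
    p,q=wpt(d,L,v,70),wpt(d,H,v,70);print(v,L,H,((p+q)/2).round(1),np.linalg.norm(p-q).round(1))
pair("legend",wpt(d,361,325,70),wpt(d,452,326,70))
Rt=R.from_quat(d["q"]).as_matrix();z=d["p"][2]-155-54.6+18
print("held pin",Rt.T@(wpt(d,404,255,z)-d["p"]))
mm=(A+B)/2;print("mortise in tool",(Rt.T@(mm-d["p"])).round(1))
E
```

```text
398 101 20 99 face 214 slot 136
mortise [627. 196.  70.] len 72.4 ang -20.14
width 12.9 13.9
60 355.5 456.5 [563.7 218.8  70. ] 72.3
130 356.5 457.5 [612.9 200.9  70. ] 72.3
200 357.5 456.5 [660.8 182.7  70. ] 72.0
legend [751.3 148.   70. ] len 70.8 ang -111.51
held pin [ 41.11802463  -0.48249928 191.61421804]
mortise in tool [ 82.2   2.4 368.5]
```

```bash
python3 - <<'E'
from h import *
f=grab_frame("top")
n=np.array([.353,.9357]);a=np.array([.9357,-.353])
for k in(3,4):
    t=np.load(f"pics/top{k}.npy");c=t[135:215,150:215];
    cv2.imwrite(f"pics/t{k}.png",cv2.resize(c[:,:,::-1],(520,640))[:600])
t=np.load("pics/top3.npy");s=6
g=cv2.resize(cv2.cvtColor(t,cv2.COLOR_RGB2GRAY),None,fx=s,fy=s,interpolation=cv2.INTER_CUBIC)
x0,y0,x1,y1=168*s,160*s,196*s,206*s
roi=g[y0:y1,x0:x1]
ctr=onz  # predicted pixel of mortise
P=np.linalg.inv(f["pose"])@np.array([627,196,70,1]);u=f["fx"]*P[0]/P[2]+f["cx"];v=f["fy"]*P[1]/P[2]+f["cy"];print("pred px",u,v,t[int(v+.5),int(u)-6:int(u)+8,1])
m=np.zeros_like(g,np.uint8);r=22*s//2
m[int(v*s)-14*s:int(v*s)+14*s,int(u*s)-7*s:int(u*s)+7*s]=(g<165)[int(v*s)-14*s:int(v*s)+14*s,int(u*s)-7*s:int(u*s)+7*s]
nn,l,st,ce=cv2.connectedComponentsWithStats(m)
for i in range(1,nn):
    if st[i,4]>300:
        cn=cv2.findContours((l==i).astype(np.uint8),0,2)[0][0];rc=cv2.minAreaRect(cn)
        p=onz(f,(rc[0][0]+.5)/s-.5,(rc[0][1]+.5)/s-.5,70);print(st[i],np.round(rc[1],1),rc[2],p.round(1),"along",(a@p[:2]).round(1),"across",(n@p[:2]).round(1))
print("wrist",a@[627,196],n@[627,196])
E
```

```text
pred px 178.31537880842058 183.14123814832422 [223 223 224 226 212 154 118 116 126 168 192 217 223 223]
[1041 1038   67  135 3261] [ 25.6 138.2] 20.03721046447754 [624.9 195.5  70. ] along 515.7 across 403.5
wrist 517.4959 404.72819999999996
```

```bash
python3 - <<'E'
from h import *
go(626.6,196.2,190,159.5)
E
```

```text
t 14.8 ee [703.2 165.  438.9] ang 159.16 shift [8.276 0.193 9.385] turn [ 0.      0.0002 -0.0059] F [ 0.5 -0.4 -1.4] w 15.3 g 50.8
```

```bash
python3 -m creep '[[[4,0.1,0],[0,0,-0.006],0.05],[[7.5,0.19,2],[0,0,-0.006],0.05],[[8.28,0.19,5],[0,0,-0.006],0.05],[[8.28,0.19,8],[0,0,-0.006],0.05],[[8.28,0.19,9.4],[0,0,-0.006],0.05],[[8.28,0.19,9.4],[0,0,-0.006],0.05],[[8.28,0.19,9.4],[0,0,-0.006],0.05],[[8.28,0.19,9.4],[0,0,-0.006],0.05]]'
python3 - <<'E'
from h import *
go(626.6,196.2,124.6,159.5)
E
```

```text
clock: 15.8
ee_pos: [627.0, 197.0, 345.8]
orientation: [0.178, 0.984, 0.0, 0.001]
wrist_force: [-0.2, -0.4, -0.9]
width: 15.3
grasp_force: 50.8
t 15.8 ee [627.  197.  345.8] ang 159.55 shift [ 0.019 -0.096  6.616] turn [0.001  0.0016 0.0009] F [-0.2 -0.4 -0.9] w 15.3 g 50.8
```

```bash
python3 -m creep '[[[0,-0.07,1],[0,0,0],0.05],[[0,-0.07,1.5],[0,0,0],0.05],[[0,-0.07,1.9],[0,0,0],0.05],[[0,-0.07,2.1],[0,0,0],0.05],[[0,-0.07,2.3],[0,0,0],0.05],[[0,-0.07,2.5],[0,0,0],0.05],[[0,-0.07,2.6],[0,0,0],0.05],[[0,-0.07,2.6],[0,0,0],0.05]]'
python3 - <<'E'
from h import *
go(626.6,196.2,124.6,159.5)
E
```

```text
clock: 16.8
ee_pos: [626.3, 196.4, 318.6]
orientation: [0.177, 0.984, -0.0, -0.0]
wrist_force: [-0.4, -0.0, -1.8]
width: 15.5
grasp_force: 50.8
t 16.8 ee [626.3 196.4 318.6] ang 159.56 shift [-0.036 -0.004  3.902] turn [-0.    -0.     0.001] F [-0.4 -0.  -1.8] w 15.5 g 50.8
```

Blade is about 6 mm in without force. Continuing.

```bash
python3 -m creep '[[[0,0,0.5],[0,0,0],0.05],[[0,0,1],[0,0,0],0.05],[[0,0,1.5],[0,0,0],0.05],[[0,0,2],[0,0,0],0.05],[[0,0,2.5],[0,0,0],0.05],[[0,0,3],[0,0,0],0.05],[[0,0,3.4],[0,0,0],0.05],[[0,0,3.7],[0,0,0],0.05],[[0,0,3.85],[0,0,0],0.05],[[0,0,3.85],[0,0,0],0.05]]'
python3 - <<'E'
from h import *
go(626.6,196.2,124.6,159.5)
E
```

```text
clock: 18.05
ee_pos: [626.3, 196.3, 280.1]
orientation: [0.177, 0.984, 0.0, 0.0]
wrist_force: [0.0, 0.7, -1.5]
width: 15.5
grasp_force: 50.8
t 18.05 ee [626.3 196.3 280.1] ang 159.56 shift [-0.031 -0.004  0.051] turn [0.     0.0001 0.001 ] F [ 0.   0.7 -1.5] w 15.5 g 50.8
```

Not yet touching (Fz still at its free value), so I press down gently to contact.

```bash
python3 -m creep '[[[0,0,0.05],[0,0,0],0.05],[[0,0,0.1],[0,0,0],0.05],[[0,0,0.1],[0,0,0],0.05]]'; python3 -m creep '[[[0,0,0.05],[0,0,0],0.05],[[0,0,0.05],[0,0,0],0.05]]'
```

```text
clock: 18.42
ee_pos: [626.4, 196.4, 279.6]
orientation: [0.177, 0.984, 0.0, 0.0]
wrist_force: [-1.5, 0.2, 3.2]
width: 15.5
grasp_force: 51.5
clock: 18.68
ee_pos: [626.3, 196.4, 279.6]
orientation: [0.177, 0.984, 0.0, 0.0]
wrist_force: [-4.5, -1.0, 7.8]
width: 15.3
grasp_force: 52.4
```

Contact came at exactly the seated height. Release and retreat.

```bash
python3 -m creep '[[[0,0,0],[0,0,0],0.25],[[0,0,0],[0,0,0],0.45],[[0,0,0],[0,0,0],0.45],[[0,0,-3],[0,0,0],0.45],[[0,0,-8],[0,0,0],0.45],[[0,0,-13],[0,0,0],0.45],[[0,0,-15],[0,0,0],0.45],[[0,0,-15],[0,0,0],0.45]]'
python3 - <<'E'
from h import *
s=read_state();f=grab_frame("wrist");d=dict(px=f["pixels"],T=f["T_tool_cam"],k=[f["fx"],f["fy"],f["cx"],f["cy"]],p=s["ee_pos"],q=s["orientation"])
w=cv2.resize(f["pixels"][:,:,::-1],(800,600))[100:400,200:600]
f=grab_frame("scene")["pixels"][...,::-1]
m=np.vstack([np.hstack([cv2.resize(c,(400,300),interpolation=cv2.INTER_CUBIC) for c in(f[160:244,280:392],f[130:220,150:270])]),np.hstack([w,np.zeros_like(w)])])
cv2.imwrite("pics/m5.png",m)
E
```

```text
clock: 19.68
ee_pos: [626.7, 196.4, 430.1]
orientation: [0.177, 0.984, 0.001, 0.001]
wrist_force: [0.7, -0.7, 0.3]
width: 38.5
grasp_force: 0.0
```

View pics/m5.png

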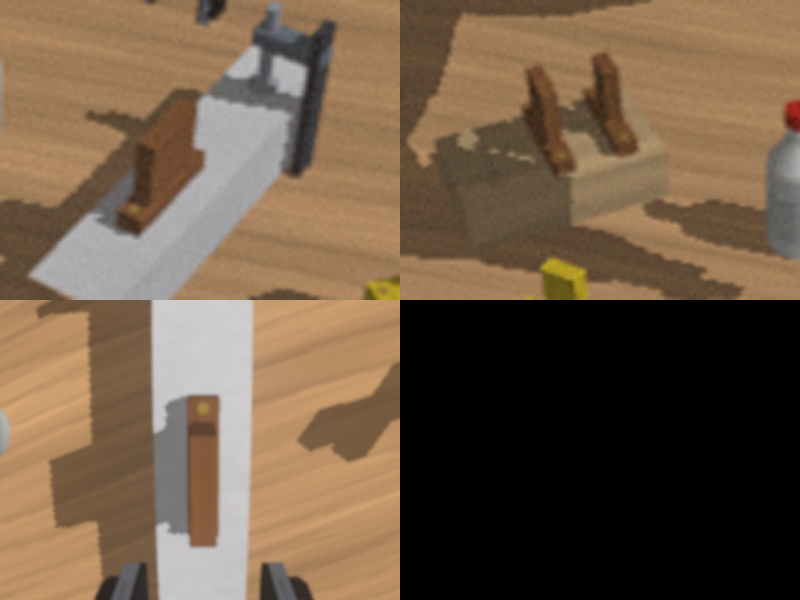

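The wide gauge stands flush in the mortise (left crops), the narrow and middle gauges are seated in the rack (right crop), and the gripper is clear.

```bash
python3 -c "
from station import *
print(sign_off())"
```

```text
the job is handed in; nothing more can be done
None
```

The job is handed in at about 20 s on the robot's clock: the narrow gauge is back in the rack's empty slot and the wide gauge is seated in the mortise, shoulder home on the leg; `sign_off()` returned no verdict.

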